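# Turn the plaster tile over with the spatula

### The arm

A 6-joint arm with a two-finger parallel gripper is mounted at the origin on a cart in front of the work surface, level with it; the furniture and walls round the work are solid. World frame = base frame: x ahead of the robot, y to its left, z up, the work surface at z = 0. Lengths are in m, angles in rad, forces in N, time in s.
With the tool pointing down it reaches from about 0.35 to 0.775 m from the base axis. Payload 5.5 kg.
Tool frame: the origin (TCP) lies midway between the tips of the shut fingers; the grasp point (between the pads) lies 19 mm behind it; z points along the fingers, y is the direction in which the jaws open and shut (so a half turn about z gives the same grasp; the last joint's range is limited). The gripper opens to 85 mm and grips with 20 to 120 N. Pads are 22 mm wide; open, the fingers measure 114 mm over their backs; the gripper's body (76 mm by 85 mm) begins 54 mm behind the grasp point. The pads swing forward as they close: fully open they stand 13 mm farther back than shut.
Start: joints at [1.009, 0.313, 0.046, 1.304, 0, 1.431], TCP at [0.235, 0.525, 0.231] pointing down, gripper open.
Joint ranges: [-2.76, 2.76], [-0.86, 1.69], [-1.03, 1.26], [-2.2, 2.34], [-1.47, 1.5], [-3.14, 3.14]. Speed limits (rad/s): [2.57, 2.57, 3.14, 3.14, 3.14, 3.14].

### API

Orientations are given as a unit quaternion [w, x, y, z].
In Python, from workcell import env gives the robot as it stands.
- The arm moves only by the shell command python3 -m creep 'ROWS' [OPENING] [FORCE]. ROWS is JSON, a list of rows, each a list of 6 numbers: the shift along the tool's x, y, z in m, then the turn, a rotation vector about the tool's x, y, z in degrees. A call has exactly 8 rows; each row is the pose to reach, as a shift and turn from the pose commanded when the call began, along the tool's axes at that moment; what a row does not reach only later rows make up. A row lasts 1/10 s, in which the tool goes at most 50 mm and 8.59 degrees, less where a joint would pass 70% of its speed; a pose out of reach is approached as far as the arm can. A call with a gripper value outside its range is refused whole. OPENING is the finger opening in m, from 0 to 0.0854, set as the call begins (- or left out, the last holds). The fingers move at their own pace and stop on an object; FORCE is the grip in N (left out, the last holds). Time passes only in rows, so rows that repeat a pose let the fingers close, or fill a call up. It gives the time, the measured TCP pose, the force and the opening at its end, in the units of the state.
- env.get_state(): the state, without advancing time (a new reading comes with each control period).
- env.read_camera(name): name is "side" or "top"; returns (picture, depth): 420x560x3 uint8, blue, green, red; 420x560 float32, m along the optical axis (not along the pixel's ray), 0 where there is no reading.
- env.camera_params(name): a dict with "fx", "fy", "cx", "cy" (pixels), "position" and "orientation" of the camera in the world. Camera axes: x right, y up, looking along -z (the intrinsics and any distortion apply to the point x, -y, -z); pixel columns grow to the right and rows downward; lengths in m; the calibration is good to about 2 mm. A picture is of the moment at which its call begins. camera_params takes no time and is no camera call.
- env.hand_in(): hands the job in, once; it reports no verdict.
The state is a dict: "clock": time; "joint_pos": joint angles; "qvel": joint speeds; "tau": joint torques, N m; "tcp_pos": TCP position; "orientation": TCP orientation; "wrist_force": force on the tool from outside, world axes, zero at the start; "ft_torque": the same for the moment, N m; "finger_gap": finger opening in m.
Only numpy, scipy, OpenCV 4.12 (cv2) and the standard library are available. Lean on these libraries where they do the work, as an engineer would, in place of code of your own. Each camera call takes 0.05 s, during which the arm holds its last target. There are 200 camera calls.

### The job

The cast plaster tile is dry on top: pick up the spatula, work its blade under the tile from the low deck of the board, flip the tile over the step so that it lies face down and flat on the high deck, then set the spatula down on the table beside the board, standing on its blade as it was. The plaster is soft, so do not touch it with the gripper and do not toss it, press only gently on board and tile with the blade, and leave the things standing around where they are.

Things in the scene. Friction and masses are not known exactly. Their poses are not given: they have to be found in the camera images.
- board: Fixed wooden board, 240 mm (x) by 150 mm (y), let up to 5 mm into the table; height varies. Origin: centre of underside. Low deck (x -120 to 0 mm) lies 12 mm above the origin, high deck (x 0 to 110 mm) 19 mm. At x = 0 an upright 7 mm step runs across, facing the board's -x (roughly to the robot's right). Far rim: x 110 to 120 mm, 31 mm high.
- step_edge (a point): Middle of the step's upper edge, on the board at its x = 0, y = 0, 19 mm above the board's origin; axes as the board's.
- tile: Loose plaster tile 80x80x10 mm, about 65-125 g; all edges bevelled on both faces (underside rises 2.6 mm over the outer 5.5 mm; rim 4.8 mm high). Origin: centre of the face that starts below (it has fine rings); z up at start. Starts on the low deck, far edge 2-12 mm short of the step, which stops it when pushed. Levered up at the edge away from the step, it tips over the step once past upright.
- spatula: Loose cranked spatula, 140 g, standing on its steel blade: 75 (x) x 60 (y) x 2 mm, rear 20 mm flat; from there the front is bent up stiffly by 0 to 10 mm at the tip, unknown each time (not in this pose: feel for it). A neck leads from the blade's rear to a level wooden handle 16 mm wide, 24 high, 30 to 105 mm behind the rear edge, 52 mm up. Origin: under the rear edge's middle; x to the tip, z up.
- spatula_grip (a point): Point to grip inside the handle, 57 mm behind and 52 mm above the spatula's origin; the fingers close across the spatula's y.
- flask: Bystander: small aluminium flask, 41 mm across, 106 mm high, stands loose on the table; origin at its underside's centre.
- vial: Bystander: white-capped clear vial, 47 mm across, 85 mm high, stands loose on the table; origin at its underside's centre.
- jar: Bystander: low brown jar with a cream lid, 54 mm across, 32 mm high, stands loose on the table; origin at its underside's centre.
Mind the look-alikes: they are no part of the job. Leave any red look-alike of the tile alone.

How it is judged:
By the outcome, as a careful person would: the job done as asked, in the order asked, and still so for the second after the job is handed in, with the robot touching nothing.
It also fails if it takes over 61 s, if anything falls off the work surface, if the arm or the gripper's body presses on something with over 40 N, if the wrist force passes 120 N, or if a joint passes its speed limit or range.

## Working session

There is one attempt and no reset: what is moved stays moved. The work goes in short steps, Python scripts to look and compute and a shell command to move; the robot and the scene stay as the last step left them, time stands still between calls to the robot, and variables do not carry over. Pictures are saved under pics/ and viewed, about 8 in all and at most 12, crops included, and the job is handed in when it is done.

```bash
mkdir -p pics; ls; python3 - <<'E'
from workcell import env
import cv2
for n in("top","side"):
    p,d=env.read_camera(n); cv2.imwrite(f"pics/{n}0.png",p)
    import numpy as np; np.save(f"{n}0.npy",d)
    print(n,env.camera_params(n))
print(env.get_state())
E
```

```text
pics
top {'fx': 389.38562895973365, 'fy': 389.38562895973365, 'cx': 281.2971176950508, 'cy': 205.35980053961802, 'position': array([0.53587237, 0.03838191, 1.07515968]), 'orientation': array([-0.70297077, -0.01476548,  0.03260112,  0.7103177 ])}
side {'fx': 483.9360145838207, 'fy': 483.9360145838207, 'cx': 275.85324581206305, 'cy': 211.71379886611265, 'position': array([ 0.17748023, -0.9750362 ,  0.48749896]), 'orientation': array([ 0.80680493,  0.55598192, -0.1067277 , -0.16899442])}
{'clock': 0.1, 'joint_pos': array([ 1.00938911e+00,  3.13940961e-01,  4.50704612e-02,  1.30357556e+00,
       -2.34098426e-05,  1.43119821e+00]), 'qvel': array([-1.68793500e-03, -9.62578155e-05,  3.95236936e-03,  2.92485493e-04,
       -7.86427313e-04,  1.45223690e-04]), 'tau': array([ 2.74660189e-03, -4.81724346e+01,  2.99245155e+01,  1.27028799e-02,
       -6.74884404e-05, -1.62009098e-05]), 'tcp_pos': array([0.23518067, 0.52420468, 0.23048007]), 'orientation': array([-2.72241204e-04,  2.09344411e-01,  9.77841622e-01, -7.78734181e-04]), 'wrist_force': array([ 0.68089336, -0.48412447, -0.09270279]), 'ft_torque': array([ 0.03532434, -0.02071262, -0.0048683 ]), 'finger_gap': 0.08550243547530247}
```

View pics/top0.png

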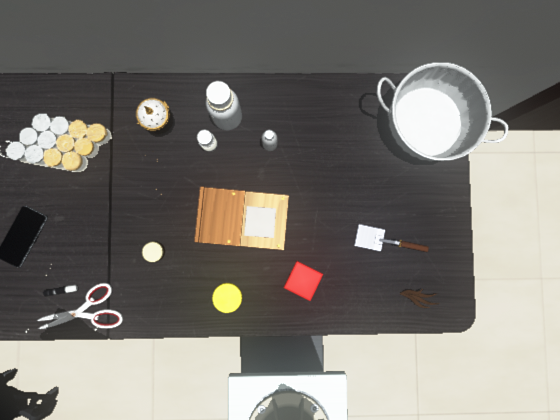

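View pics/side0.png

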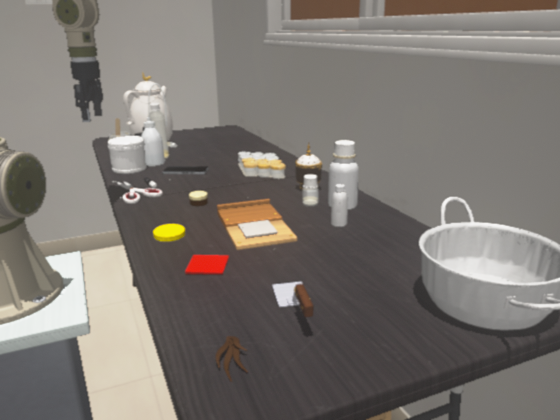

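The top view shows the board at px (242,218), with its low deck on the right carrying the grey tile at (260,222). The spatula blade is at (370,237), with the handle to the right at (413,246). The red look-alike is at (303,281). The side view agrees.

```bash
cat > h.py <<'E'
import numpy as np, cv2
from workcell import env
from scipy.spatial.transform import Rotation as R
def cam(n):
    c=env.camera_params(n); q=c['orientation']; return c,R.from_quat([q[1],q[2],q[3],q[0]])
def ray(n,uv,z):
    c,r=cam(n); uv=np.atleast_2d(uv).astype(float)
    v=np.c_[(uv[:,0]-c['cx'])/c['fx'],-(uv[:,1]-c['cy'])/c['fy'],-np.ones(len(uv))]
    w=r.apply(v); t=(z-c['position'][2])/w[:,2]; return c['position']+w*t[:,None]
def dep(n,uv,d):
    c,r=cam(n); uv=np.atleast_2d(uv).astype(float); dd=d[uv[:,1].astype(int),uv[:,0].astype(int)]
    v=np.c_[(uv[:,0]-c['cx'])/c['fx'],-(uv[:,1]-c['cy'])/c['fy'],-np.ones(len(uv))]*dd[:,None]
    return c['position']+r.apply(v)
def proj(n,P):
    c,r=cam(n); v=r.inv().apply(np.atleast_2d(P)-c['position']); return np.c_[c['cx']+c['fx']*v[:,0]/-v[:,2],c['cy']-c['fy']*v[:,1]/-v[:,2]]
def big(m):
    k,l,s,c=cv2.connectedComponentsWithStats(m.astype(np.uint8)); i=1+np.argmax(s[1:,4]); return l==i
def pix(m): y,x=np.nonzero(m); return np.c_[x,y]
def tcp():
    s=env.get_state(); q=s['orientation']; return s,R.from_quat([q[1],q[2],q[3],q[0]])
E
python3 - <<'E'
from h import *
p=cv2.imread('pics/top0.png'); d=np.load('top0.npy')
hsv=cv2.cvtColor(p,cv2.COLOR_BGR2HSV); H,S,V=cv2.split(hsv)
U,W=np.meshgrid(np.arange(560),np.arange(420))
def win(a,b,c,e): return (U>=a)&(U<b)&(W>=c)&(W<e)
boardw=win(185,300,175,260)
M={'board':big(boardw&(V>70)),'tile':big(boardw&(S<60)&(V>120)),
 'blade':big(win(340,386,215,260)&(V>120)),'handle':big(win(398,440,230,260)&(S>90)&(V>50))}
Z={'board':None,'tile':None,'blade':0.002,'handle':0.064}
for n,m in M.items():
    uv=pix(m); P=dep('top',uv,d); print(n,m.sum(),'z pct',np.percentile(P[:,2],[5,25,50,75,95]).round(4))
    z=np.median(P[:,2]) if Z[n] is None else Z[n]
    if n=='board': z=.012
    cs=cv2.findContours(m.astype(np.uint8),0,2)[0]; c=max(cs,key=len)[:,0]
    w=ray('top',c,z)[:,:2]; r=cv2.minAreaRect((w*1000).astype(np.float32)); print(z,r, cv2.boxPoints(r).round(0).tolist())
lo=M['board']&(U>278)&~M['tile']&(U<288); print('low z',np.median(dep('top',pix(lo),d)[:,2]))
print('hi z',np.median(dep('top',pix(win(210,235,195,240)),d)[:,2]), 'table z',np.median(dep('top',pix(win(310,345,190,230)),d)[:,2]))
cv2.imwrite('pics/crop.png',np.hstack([cv2.resize(p[170:265,185:300],None,fx=4,fy=4,interpolation=2)[:400],cv2.resize(p[215:265,345:440],(340,400*1)[::1],interpolation=2)[:380]]) if 0 else cv2.resize(p[175:265,190:290],None,fx=6,fy=6,interpolation=2))
print(M['tile'].sum())
E
```

```text
board 8104 z pct [-0.0008  0.0022  0.012   0.019   0.0235]
0.012 ((577.357177734375, 117.74567413330078), (309.5708923339844, 229.40855407714844), 89.2569580078125) [[461.0, -36.0], [690.0, -39.0], [694.0, 271.0], [465.0, 274.0]]
tile 904 z pct [0.0173 0.0198 0.0212 0.0227 0.0248]
0.02121903708073236 ((563.0989990234375, 70.32124328613281), (80.85172271728516, 81.97294616699219), 85.33434295654297) [[519.0, 33.0], [601.0, 27.0], [607.0, 107.0], [526.0, 114.0]]
blade 626 z pct [0.0007 0.0035 0.0051 0.0068 0.0096]
0.002 ((516.4630737304688, -234.7270050048828), (82.59113311767578, 62.36991500854492), 77.24987030029297) [[477.0, -268.0], [538.0, -282.0], [556.0, -201.0], [495.0, -188.0]]
handle 166 z pct [0.061  0.0636 0.0649 0.0665 0.0681]
0.064 ((495.05072021484375, -330.3974609375), (78.43266296386719, 16.357257843017578), 78.08940124511719) [[479.0, -367.0], [495.0, -370.0], [511.0, -294.0], [495.0, -290.0]]
low z 0.00983061640776306
hi z 0.0188065325216642 table z 0.0013451312248614622
904
```

View pics/crop.png

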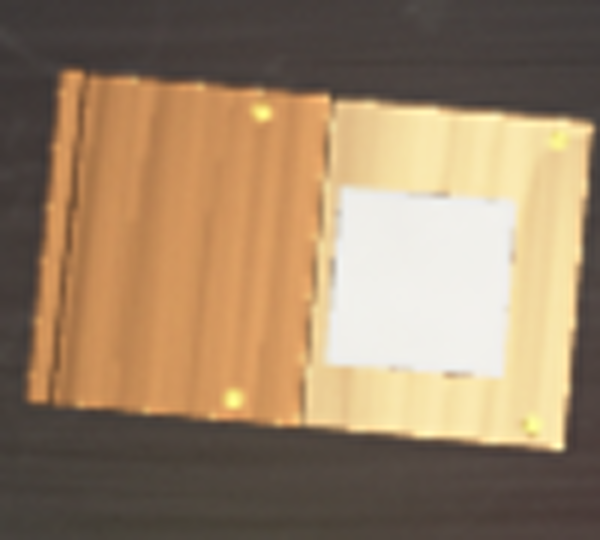

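The crop shows the low deck's near end at crop px (593,122)-(565,448) and the step at (331,98)-(303,424). The tile corners are (341,187), (517,202), (502,377) and (328,364), so the tile is nearly square to the step.

```bash
python3 - <<'E'
from h import *
f=lambda a:np.array(a)/6+[190-.42,175-.42]
low=.010
e=ray('top',f([(593,122),(565,448)]),low); st=ray('top',f([(331,98),(303,424)]),low+.007)
t=ray('top',f([(341,187),(517,202),(502,377),(328,364)]),low+.0075)
rim=ray('top',f([(65,70),(30,402)]),low+.019)
print('end',e.round(4).tolist(),'step',st.round(4).tolist(),'rim',rim.round(4).tolist()); print('tile',t.round(4).tolist(),t.mean(0))
ax=st.mean(0)-e.mean(0); print('board x axis',np.degrees(np.arctan2(ax[1],ax[0])),np.linalg.norm(ax[:2]), 'step width',np.linalg.norm(st[0]-st[1]))
for a in(st,e,rim): v=a[0]-a[1]; print('edge yaw',np.degrees(np.arctan2(v[1],v[0]))+90)
v=t[0]+t[3]-t[1]-t[2]; w=t[0]+t[1]-t[2]-t[3]; print('tile yaw',np.degrees(np.arctan2(v[1],v[0])),np.degrees(np.arctan2(w[1],w[0]))+90)
x=np.array([np.cos(np.radians(94)),np.sin(np.radians(94)),0])
y=np.array([-x[1],x[0],0]); S=st.mean(0)
print('tile in board',(t-S)@x,(t-S)@y)
# table-free spot
s,r=tcp(); print(r.as_matrix().round(3))
# bystanders
for n,uv,z in(('flask?',(269,135),.1),('vial?',(206,135),.085),('jar?',(152,252),.03)): print(n,ray('top',uv,z))
E
```

```text
end [[0.6358, -0.0088, 0.01], [0.4874, 0.0058, 0.01]] step [[0.6472, 0.1105, 0.017], [0.4999, 0.1237, 0.017]] rim [[0.6595, 0.2285, 0.029], [0.5115, 0.2436, 0.029]]
tile [[0.6066, 0.1061, 0.0175], [0.599, 0.0265, 0.0175], [0.52, 0.0341, 0.0175], [0.5267, 0.1124, 0.0175]] [0.56306303 0.06974915 0.0175    ]
board x axis 84.25732645852436 0.11921336292235285 step width 0.14782196334596867
edge yaw 84.83906779648066
edge yaw 84.39469021872948
edge yaw 84.18900425019767
tile yaw 84.8163450129143 85.02055480362138
tile in board [-0.01327822 -0.09217555 -0.07910293 -0.00146048] [-0.03217871 -0.01906257  0.05923398  0.04704204]
[[-0.912  0.409 -0.001]
 [ 0.409  0.912 -0.001]
 [ 0.    -0.002 -1.   ]]
flask? [[0.78057168 0.04262491 0.1       ]]
vial? [[0.78514308 0.20441139 0.085     ]]
jar? [[0.48539039 0.35543542 0.03      ]]
```

```bash
cat >> h.py <<'E'
def tool(yaw,th):
    a,t=np.radians([yaw,th]); xs=np.array([np.cos(a),np.sin(a),0]); z=np.array([0,0,1.])
    X=np.cos(t)*xs+np.sin(t)*z; Z=np.sin(t)*xs-np.cos(t)*z; return R.from_matrix(np.c_[X,np.cross(Z,X),Z])
def rel(p,r,p1,r1): return r.inv().apply(np.array(p1)-p).round(4).tolist(), np.degrees((r.inv()*r1).as_rotvec()).round(2).tolist()
E
python3 - <<'E'
from h import *
s,r=tcp(); p=s['tcp_pos']
G=np.array([.4973,-.3201,.052]); T=tool(77.8,40); g=G+T.apply([0,0,.019]); pre=g-T.apply([0,0,.09])
print('g',g,'pre',pre); print(rel(p,r,pre,T)); print(rel(p,r,pre,tool(77.8,0)))
E
```

```text
g [ 0.4998809  -0.30816285  0.03744516] pre [ 0.48765558 -0.36470723  0.10638916]
([-0.5943, -0.7074, 0.1251], [-27.25, 33.58, 74.61])
([-0.5943, -0.7074, 0.1251], [-0.09, 0.05, 78.03])
```

```bash
python3 -m creep '[[-0.01,-0.012,0,0,0,2],[-0.04,-0.047,0,0,0,6],[-0.07,-0.083,0,0,0,11],[-0.1,-0.119,0,0,0,16],[-0.13,-0.155,0,0,0,21],[-0.16,-0.19,0,0,0,26],[-0.19,-0.226,0,0,0,31],[-0.22,-0.262,0,0,0,36]]' 0.0854 && python3 - <<'E'
from h import *
s,r=tcp(); p=s['tcp_pos']; print(s['joint_pos'].round(3))
print(rel(p,r,[.4876,-.3647,.15],tool(77.8,40)))
E
```

```text
clock: 0.9
tcp_pos: [0.3287, 0.1938, 0.2311]
orientation: [0.0, 0.503, 0.865, 0.0]
wrist_force: [1.2, 0.0, -0.5]
finger_gap: 0.0856
[ 0.322 -0.063 -0.39   1.244 -0.     1.375]
([-0.564, -0.1383, 0.0811], [-14.6, 38.18, 40.12])
```

```bash
python3 -m creep '[[-0.045,-0.011,0.006,-1,2,2],[-0.09,-0.022,0.013,-2,5,5],[-0.135,-0.033,0.019,-3,9,9],[-0.18,-0.044,0.026,-5,12,13],[-0.225,-0.055,0.032,-6,15,16],[-0.27,-0.066,0.039,-7,18,19],[-0.315,-0.077,0.045,-8,21,22],[-0.36,-0.088,0.052,-9,24,25]]' && python3 - <<'E'
from h import *
s,r=tcp(); p=s['tcp_pos']; print(s['joint_pos'].round(3))
print(rel(p,r,[.4876,-.3647,.107],tool(77.8,40)))
E
```

```text
clock: 1.7
tcp_pos: [0.4318, -0.1628, 0.1789]
orientation: [-0.14, 0.664, 0.715, 0.171]
wrist_force: [0.9, 0.4, 0.4]
finger_gap: 0.0854
[-0.76   0.316 -0.169  1.383  0.337  0.686]
([-0.217, 0.0392, -0.0205], [-5.63, 14.1, 15.04])
```

```bash
python3 -m creep '[[-0.035,0.006,-0.003,-1,2,2],[-0.075,0.013,-0.007,-2,5,5],[-0.115,0.02,-0.01,-3,8,8],[-0.155,0.027,-0.014,-4,11,11],[-0.19,0.034,-0.018,-5,13,14],[-0.217,0.039,-0.021,-5.6,14.1,15],[-0.217,0.039,-0.021,-5.6,14.1,15],[-0.217,0.039,-0.021,-5.6,14.1,15]]' && python3 - <<'E'
from h import *
s,r=tcp(); p=s['tcp_pos']; print(s['joint_pos'].round(3), s['ft_torque'])
print(rel(p,r,[.4999,-.3082,.0375],tool(77.8,40)))
for n in('top','side'):
    a,d=env.read_camera(n)
    cv2.imwrite(f'pics/{n}1.png',cv2.resize(a[190:290,320:460] if n=='top' else a[230:370,220:380],None,fx=4,fy=4,interpolation=2))
E
python3 -c "
import cv2,numpy as np
a=cv2.imread('pics/top1.png');b=cv2.imread('pics/side1.png');b=cv2.resize(b,(457,400));a=a[:,:340+0] if 0 else cv2.resize(a,(340*1,243));c=np.zeros((400,800,3),np.uint8);c[:243,:340]=a;c[:,343:800]=b
cv2.imwrite('pics/c1.png',c)"
```

```text
clock: 2.5
tcp_pos: [0.4874, -0.3626, 0.1067]
orientation: [-0.216, 0.731, 0.591, 0.265]
wrist_force: [-0.2, 0.4, 0.1]
finger_gap: 0.0851
[-1.002  0.833  0.392  1.669  0.467  0.648] [-0.53217134  0.10653694 -0.06347741]
([-0.0017, 0.001, 0.0889], [-0.21, 0.02, 0.08])
```

View pics/c1.png

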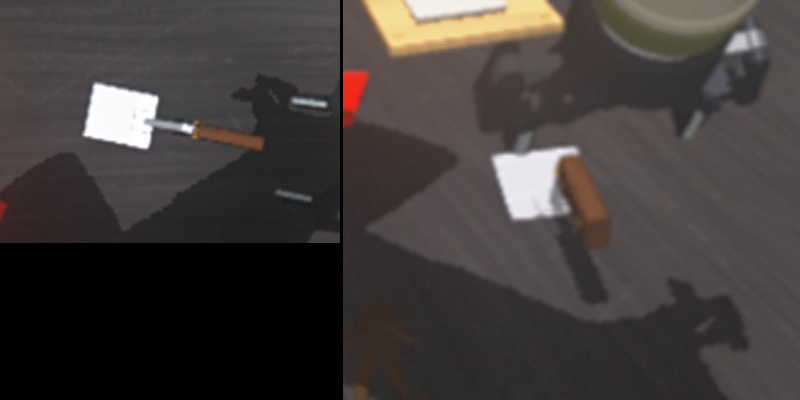

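The pads straddle the handle symmetrically: pad midpoint is at about crop (300,148) and the handle axis passes close by. Now I advance and close.

```bash
python3 -m creep '[[0,0,0.015,0,0,0],[0,0,0.035,0,0,0],[-0.001,0.001,0.055,0,0,0],[-0.0015,0.001,0.07,0,0,0],[-0.0017,0.001,0.082,0,0,0],[-0.0017,0.001,0.0885,0,0,0],[-0.0017,0.001,0.0885,0,0,0],[-0.0017,0.001,0.0885,0,0,0]]' && python3 -m creep '[[0,0,0,0,0,0],[0,0,0,0,0,0],[0,0,0,0,0,0],[0,0,0,0,0,0],[0,0,0,0,0,0],[0,0,0,0,0,0],[0,0,0,0,0,0],[0,0,0,0,0,0]]' 0.008 100 && python3 -c "
from h import *
s,r=tcp(); print(s['wrist_force'],s['ft_torque'],s['joint_pos'].round(3))
p=s['tcp_pos'];c=tool(77.8,40).apply([0,0,1.])
print(rel(p,r,p+np.array([0,0,.06]),r))"
```

```text
clock: 3.4
tcp_pos: [0.5006, -0.3088, 0.04]
orientation: [-0.214, 0.73, 0.592, 0.265]
wrist_force: [0.3, -0.2, 0.0]
finger_gap: 0.0855
clock: 4.2
tcp_pos: [0.5003, -0.3087, 0.0394]
orientation: [-0.215, 0.73, 0.592, 0.265]
wrist_force: [-0.1, -1.4, 1.1]
finger_gap: 0.0146
[-0.05226845 -1.37420022  1.14901456] [-0.41886555  0.17654264  0.07182263] [-0.942  0.815  0.186  1.451  0.497  0.706]
([0.0385, 0.0, -0.0461], [0.0, 0.0, 0.0])
```

```bash
cat >> h.py <<'E'
import json
def spR(yaw,pitch):  # spatula frame; pitch>0: tip down
    return R.from_euler('ZY',[yaw,pitch],degrees=True)
def tgt(o,yaw,pitch,about=(0,0,0)):  # place spatula-local point 'about' at o -> TCP pose
    g=json.load(open('g.json')); S=spR(yaw,pitch); org=np.array(o)-S.apply(about)
    return org+S.apply(g['p']), S*R.from_quat(g['q'])
def where():
    s,r=tcp(); g=json.load(open('g.json')); S=r*R.from_quat(g['q']).inv(); o=s['tcp_pos']-S.apply(g['p'])
    e=S.as_euler('ZYX',degrees=True); return s,r,o,e,S
def plan(*a,**k):
    s,r=tcp(); return rel(s['tcp_pos'],r,*tgt(*a,**k))
E
python3 - <<'E'
from h import *
s,r=tcp(); y=-r.as_matrix()[:,1]; yaw=np.degrees(np.arctan2(-y[0],y[1])); print('yaw',yaw,'roll z',y[2])
S=spR(yaw,0); o=np.array([.5093,-.2644,0]); p=s['tcp_pos']
json.dump(dict(p=S.inv().apply(p-o).tolist(),q=(S.inv()*r).as_quat().tolist(),yaw=yaw),open('g.json','w'))
print(json.load(open('g.json')))
print(plan([.5093,-.2644,.03],yaw,0)); print(plan([.5093,-.2644,.0289],yaw,13)); print(plan([.5093,-.2644,.0189],yaw,13))
E
```

```text
yaw 78.03294944434975 roll z -4.769432136941809e-05
{'p': [-0.045183512203581425, -0.000419780260634412, 0.039353793102257575], 'q': [0.9400834964716258, 8.130553629748238e-06, 0.34094430497222816, 2.2418322210199237e-05], 'yaw': 78.03294944434975}
([0.0192, 0.0, -0.023], [-0.0, 0.0, -0.0])
([0.0321, 0.0, -0.0228], [0.0, -13.0, -0.0])
([0.0257, 0.0, -0.0151], [0.0, -13.0, -0.0])
```

```bash
python3 -m creep '[[0.008,0,-0.01,0,0,0],[0.019,0,-0.023,0,0,0],[0.024,0,-0.023,0,-5,0],[0.032,0,-0.023,0,-13,0],[0.0321,0,-0.0228,0,-13,0],[0.029,0,-0.019,0,-13,0],[0.0257,0,-0.0151,0,-13,0],[0.0257,0,-0.0151,0,-13,0]]' && python3 - <<'E'
from h import *
s,r,o,e,S=where(); print(s['wrist_force'],s['ft_torque'],o,e,S.apply([.075,0,0])+o)
print(r.inv().apply([0,0,-.003]))
E
```

```text
clock: 5.0
tcp_pos: [0.5016, -0.2989, 0.0653]
orientation: [-0.148, 0.756, 0.612, 0.181]
wrist_force: [-0.5, 0.2, -0.9]
finger_gap: 0.0146
[-0.47253728  0.22276947 -0.9083564 ] [-0.60857413  0.13846051  0.01140529] [ 0.50835586 -0.26430364  0.01685678] [78.01700857 12.85664036  0.16880635] [ 5.23537072e-01 -1.92777237e-01  1.68346582e-04]
[-1.36253243e-03  8.47758496e-06  2.67272024e-03]
```

```bash
cat > st.py <<'E'
from h import *
s,r,o,e,S=where(); t=S.apply([.075,0,0])+o
print('F',s['wrist_force'].round(1),'M',s['ft_torque'].round(2),'o',o.round(4),'e',e.round(2),'tip0',t.round(4),'down1mm',r.inv().apply([0,0,-.001]).round(5))
E
python3 -m creep '[[-0.0004,0,0.0008,0,0,0],[-0.0009,0,0.0018,0,0,0],[-0.0014,0,0.0027,0,0,0],[-0.0014,0,0.0027,0,0,0],[-0.0014,0,0.0027,0,0,0],[-0.0014,0,0.0027,0,0,0],[-0.0014,0,0.0027,0,0,0],[-0.0014,0,0.0027,0,0,0]]' && python3 st.py
```

```text
clock: 5.8
tcp_pos: [0.5025, -0.2988, 0.0644]
orientation: [-0.146, 0.756, 0.612, 0.181]
wrist_force: [1.1, 0.1, -0.9]
finger_gap: 0.015
F [ 1.1  0.1 -0.9] M [-0.6   0.14 -0.  ] o [ 0.5094 -0.2643  0.0159] e [ 7.804e+01  1.300e+01 -1.000e-02] tip0 [ 0.5245 -0.1928 -0.001 ] down1mm [-0.00045 -0.       0.00089]
```

```bash
for i in 1; do python3 -m creep '[[-0.0005,0,0.0009,0,0,0],[-0.0009,0,0.0018,0,0,0],[-0.0014,0,0.0027,0,0,0],[-0.0014,0,0.0027,0,0,0],[-0.0014,0,0.0027,0,0,0],[-0.0014,0,0.0027,0,0,0],[-0.0014,0,0.0027,0,0,0],[-0.0014,0,0.0027,0,0,0]]' && python3 st.py; done
```

```text
clock: 6.6
tcp_pos: [0.5025, -0.2989, 0.0612]
orientation: [-0.146, 0.756, 0.612, 0.181]
wrist_force: [0.1, -1.4, -1.1]
finger_gap: 0.0144
F [ 0.1 -1.4 -1.1] M [-0.57  0.15  0.01] o [ 0.5094 -0.2644  0.0127] e [78.04 13.   -0.  ] tip0 [ 0.5245 -0.1929 -0.0041] down1mm [-0.00045 -0.       0.00089]
```

```bash
python3 -m creep '[[-0.0005,0,0.0009,0,0,0],[-0.0009,0,0.0018,0,0,0],[-0.0014,0,0.0027,0,0,0],[-0.0014,0,0.0027,0,0,0],[-0.0014,0,0.0027,0,0,0],[-0.0014,0,0.0027,0,0,0],[-0.0014,0,0.0027,0,0,0],[-0.0014,0,0.0027,0,0,0]]' && python3 st.py
```

```text
clock: 7.4
tcp_pos: [0.5026, -0.2994, 0.0595]
orientation: [-0.146, 0.756, 0.612, 0.181]
wrist_force: [-3.1, -2.1, 7.1]
finger_gap: 0.0144
F [-3.1 -2.1  7.1] M [0.38 0.36 0.34] o [ 0.5096 -0.2649  0.011 ] e [77.97 13.01 -0.08] tip0 [ 0.5248 -0.1935 -0.0059] down1mm [-0.00045 -0.       0.00089]
```

Tip contact gives about 5.8 mm of bend (6°), so I will enter at roughly 8° pitch.

```bash
python3 - <<'E'
from h import *
TIP=(.075,0,.0058)
print(plan([.5249,-.192,.03],78,8,about=TIP)); print(plan([.5579,.0181,.024],84.7,8,about=TIP))
E
```

```text
([0.0051, -0.0001, -0.0204], [0.07, 5.01, 0.03])
([0.1926, 0.0018, 0.0813], [3.36, 5.01, -5.81])
```

```bash
python3 -m creep '[[0.005,0,-0.02,0,3,0],[0.02,0,-0.014,0.3,5,-0.5],[0.05,0,0.003,1,5,-2],[0.09,0.001,0.025,2,5,-3.5],[0.13,0.001,0.047,2.7,5,-4.5],[0.165,0.0015,0.066,3.2,5,-5.5],[0.185,0.0018,0.077,3.36,5,-5.8],[0.1926,0.0018,0.0813,3.36,5,-5.8]]' && python3 -m creep '[[0,0,0,0,0,0],[0,0,0,0,0,0],[0,0,0,0,0,0],[0,0,0,0,0,0],[0,0,0,0,0,0],[0,0,0,0,0,0],[0,0,0,0,0,0],[0,0,0,0,0,0]]' && python3 st.py && python3 - <<'E'
from h import *
s,r,o,e,S=where(); print('tip',o+S.apply([.075,0,.0058]),s['joint_pos'].round(2))
a,d=env.read_camera('top'); b,_=env.read_camera('side')
np.save('d2.npy',d); cv2.imwrite('pics/top2full.png',a)
cv2.imwrite('pics/t2.png',np.hstack([cv2.resize(a[180:270,210:330],None,fx=3.3,fy=3.3,interpolation=2),cv2.resize(b[190:280,210:330],None,fx=3.3,fy=3.3,interpolation=2)]))
for c in ([.03,.03,.0058+.002],[.03,-.03,.0078],[.0,.0,0]):pass
print(proj('top',o+S.apply([[.075,.03,.0078],[.075,-.03,.0078]])))
E
```

```text
clock: 8.2
tcp_pos: [0.5469, -0.0916, 0.0722]
orientation: [-0.187, 0.709, 0.649, 0.202]
wrist_force: [-0.3, 0.1, -1.1]
finger_gap: 0.0147
clock: 9.0
tcp_pos: [0.5474, -0.0953, 0.0727]
orientation: [-0.186, 0.711, 0.648, 0.202]
wrist_force: [-0.2, 0.5, -2.1]
finger_gap: 0.0149
F [-0.2  0.5 -2.1] M [-0.68  0.07  0.01] o [ 0.5505 -0.0562  0.0275] e [8.474e+01 7.980e+00 8.000e-02] tip0 [0.5573 0.0178 0.017 ] down1mm [-0.00053  0.       0.00085]
tip [0.55742715 0.01858548 0.02278262] [-0.58  0.55 -0.13  1.18  0.48  1.01]
[[277.85475631 234.56249482]
 [279.66010554 212.35942821]]
```

View pics/t2.png

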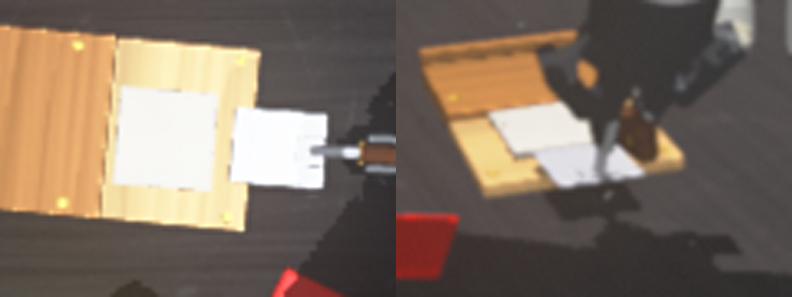

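```bash
python3 - <<'E'
from h import *
g=json.load(open('g.json')); g['p'][0]+=.004; json.dump(g,open('g.json','w'))
TIP=(.075,0,.0053)
s,r,o,e,S=where(); t=o+S.apply(TIP); print('tip',t)
print(plan([t[0]+.003,t[1],.0125],84.7,8,about=TIP))
E
sed -i "s/\[.075,0,0\]/[.075,0,.0053]/" st.py
```

```text
tip [0.55702177 0.01470544 0.02284536]
([-0.0052, 0.0028, 0.0089], [-0.09, -0.01, -0.01])
```

```bash
python3 -m creep '[[-0.0015,0.001,0.003,0,0,0],[-0.0035,0.002,0.006,0,0,0],[-0.0052,0.0028,0.0089,0,0,0],[-0.0052,0.0028,0.0089,0,0,0],[-0.0052,0.0028,0.0089,0,0,0],[-0.0052,0.0028,0.0089,0,0,0],[-0.0052,0.0028,0.0089,0,0,0],[-0.0052,0.0028,0.0089,0,0,0]]' && python3 st.py
```

```text
clock: 9.9
tcp_pos: [0.5503, -0.0952, 0.0625]
orientation: [-0.186, 0.711, 0.648, 0.202]
wrist_force: [1.0, 0.6, -0.6]
finger_gap: 0.0147
F [ 1.   0.6 -0.6] M [-0.7   0.01 -0.02] o [ 0.553  -0.06    0.0178] e [8.475e+01 7.990e+00 8.000e-02] tip0 [0.5599 0.0147 0.0126] down1mm [-0.00053  0.       0.00085]
```

```bash
python3 -m creep '[[-0.0003,0,0.0004,0,0,0],[-0.0005,0,0.0009,0,0,0],[-0.0008,0,0.0013,0,0,0],[-0.0008,0,0.0013,0,0,0],[-0.0008,0,0.0013,0,0,0],[-0.0008,0,0.0013,0,0,0],[-0.0008,0,0.0013,0,0,0],[-0.0008,0,0.0013,0,0,0]]' && python3 st.py
```

```text
clock: 10.7
tcp_pos: [0.5503, -0.0952, 0.061]
orientation: [-0.186, 0.711, 0.648, 0.203]
wrist_force: [-0.6, -0.1, 1.8]
finger_gap: 0.0145
F [-0.6 -0.1  1.8] M [-0.37  0.11  0.13] o [ 0.5531 -0.06    0.0163] e [8.474e+01 7.990e+00 7.000e-02] tip0 [0.5599 0.0147 0.0111] down1mm [-0.00053  0.       0.00085]
```

```bash
python3 - <<'E'
from h import *
s,r=tcp(); print(r.inv().apply([.0958,.9954,0]))
E
```

```text
[0.84911878 0.00401047 0.52818558]
```

```bash
python3 -m creep '[[0.0026,0,0.0016,0,0,0],[0.0059,0,0.0037,0,0,0],[0.0093,0,0.0058,0,0,0],[0.0127,0,0.0079,0,0,0],[0.0161,0,0.01,0,0,0],[0.0195,0,0.0121,0,0,0],[0.0229,0,0.0142,0,0,0],[0.0255,0,0.0158,0,0,0]]' && python3 st.py; python3 -c "
from h import *
a,d=env.read_camera('top'); b,_=env.read_camera('side')
cv2.imwrite('pics/t3.png',np.hstack([cv2.resize(a[180:270,210:330],None,fx=3.3,fy=3.3,interpolation=2),cv2.resize(b[190:280,210:330],None,fx=3.3,fy=3.3,interpolation=2)]))"
```

```text
clock: 11.5
tcp_pos: [0.553, -0.065, 0.061]
orientation: [-0.186, 0.71, 0.648, 0.202]
wrist_force: [-1.1, -2.5, 2.0]
finger_gap: 0.0147
F [-1.1 -2.5  2. ] M [-0.46  0.02  0.02] o [ 0.5558 -0.0298  0.0163] e [8.476e+01 7.990e+00 8.000e-02] tip0 [0.5627 0.0449 0.0111] down1mm [-0.00053  0.       0.00085]
```

View pics/t3.png

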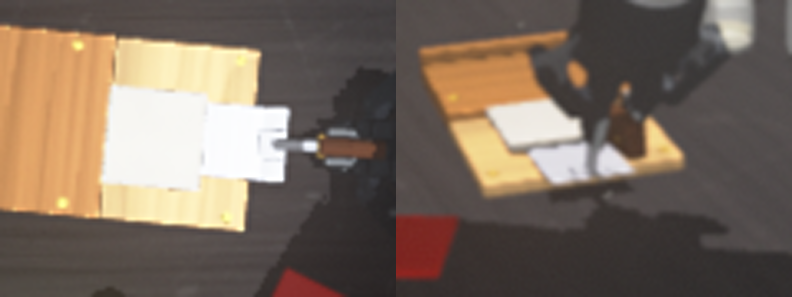

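The tile has moved up against the step (near edge at crop x about 206) and the blade tip is at or under its bevel. The side forces are low, so I continue.

```bash
python3 -m creep '[[0.0026,0,0.0016,0,0,0],[0.0042,0,0.0026,0,0,0],[0.0068,0,0.0042,0,0,0],[0.0085,0,0.0053,0,0,0],[0.011,0,0.0068,0,0,0],[0.0127,0,0.0079,0,0,0],[0.0127,0,0.0079,0,0,0],[0.0127,0,0.0079,0,0,0]]' && python3 st.py
```

```text
clock: 12.4
tcp_pos: [0.5543, -0.0499, 0.0609]
orientation: [-0.186, 0.71, 0.648, 0.203]
wrist_force: [0.6, -0.2, -0.0]
finger_gap: 0.0145
F [ 0.6 -0.2 -0. ] M [-0.18 -0.13 -0.17] o [ 0.557  -0.0147  0.0162] e [84.76  7.94  0.1 ] tip0 [0.5639 0.06   0.0111] down1mm [-0.00053  0.       0.00085]
```

```bash
python3 -m creep '[[0.0034,0,0.0021,0,0,0],[0.0076,0,0.0047,0,0,0],[0.0119,0,0.0074,0,0,0],[0.0161,0,0.01,0,0,0],[0.0204,0,0.0127,0,0,0],[0.0246,0,0.0153,0,0,0],[0.0289,0,0.0179,0,0,0],[0.0323,0,0.02,0,0,0]]' && python3 st.py; python3 -c "
from h import *
a,d=env.read_camera('top'); b,_=env.read_camera('side')
cv2.imwrite('pics/t4.png',np.hstack([cv2.resize(a[180:270,210:330],None,fx=3.3,fy=3.3,interpolation=2),cv2.resize(b[190:280,210:330],None,fx=3.3,fy=3.3,interpolation=2)]))"
```

```text
clock: 13.2
tcp_pos: [0.5578, -0.0122, 0.061]
orientation: [-0.186, 0.71, 0.648, 0.202]
wrist_force: [-0.4, -4.2, 2.7]
finger_gap: 0.0149
F [-0.4 -4.2  2.7] M [-0.72  0.07  0.08] o [0.5605 0.023  0.0163] e [84.76  8.    0.09] tip0 [0.5674 0.0977 0.0111] down1mm [-0.00053  0.       0.00085]
```

View pics/t4.png

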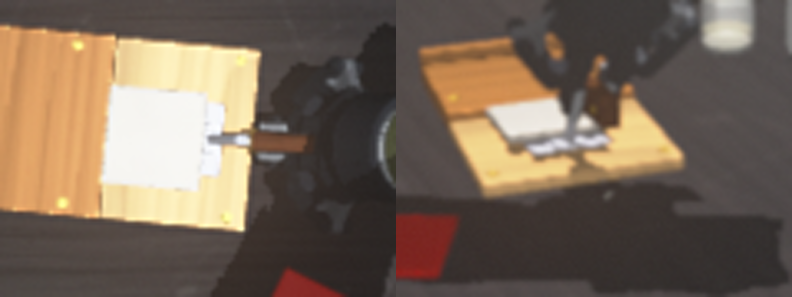

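The blade is about 60 mm under the tile and the tile still sits at the step. Next I work out the levering arc about the step.

```bash
cat > arc.py <<'E'
import sys
from h import *
# rows (relative to the present pose) for tile angles given on the command line
S0=np.array([.5735,.117]); a=np.radians(84.76); bx=np.array([np.cos(a),np.sin(a)]); DECK=.0111
s,r,o,e,S=where(); p=s['tcp_pos']; TT=np.array([.075,0,.0073]); t=o+S.apply(TT)
lat=(t[:2]-S0)@np.array([-bx[1],bx[0]])
print('tip top board x',(t[:2]-S0)@bx,'z-deck',t[2]-DECK,'lat',lat,'e',e.round(2),'F',s['wrist_force'].round(1),s['joint_pos'].round(2))
for al in map(float,sys.argv[1:]):
    A=np.radians(al); d=.011*np.sin(A) if al<=90 else (.0105-.007*np.cos(A))/np.sin(A)+.0005
    x=-d-.020*np.cos(A); z=DECK+.020*np.sin(A)+.0015*max(np.cos(A),0)
    q=np.r_[S0+x*bx+lat*np.array([-bx[1],bx[0]]),z]
    sh,rv=rel(p,r,*tgt(q,84.76,al+5.4,about=TT)); print(al,sh,rv)
E
python3 arc.py 4 7 11 15 19 23 27 31
```

```text
tip top board x -0.018990023862143362 z-deck 0.002092756316032148 lat 0.004449536620299175 e [8.479e+01 7.950e+00 8.000e-02] F [ 0.8 -0.7  1.1] [-0.44  0.51 -0.23  1.05  0.52  1.16]
4.0 [0.0015, -0.0001, -0.0033] [-0.08, -1.45, -0.03]
7.0 [0.007, -0.0001, -0.0077] [-0.08, -4.45, -0.03]
11.0 [0.0147, -0.0001, -0.0132] [-0.08, -8.45, -0.02]
15.0 [0.0227, -0.0001, -0.018] [-0.08, -12.45, -0.02]
19.0 [0.031, -0.0002, -0.0222] [-0.08, -16.45, -0.02]
23.0 [0.0395, -0.0002, -0.0257] [-0.08, -20.45, -0.01]
27.0 [0.0483, -0.0002, -0.0286] [-0.08, -24.45, -0.01]
31.0 [0.0573, -0.0002, -0.0308] [-0.09, -28.45, -0.01]
```

```bash
python3 -m creep '[[0.0015,0,-0.0033,0,-1.5,0],[0.007,0,-0.0077,0,-4.5,0],[0.0147,0,-0.0132,0,-8.5,0],[0.0227,0,-0.018,0,-12.5,0],[0.031,0,-0.0222,0,-16.5,0],[0.0395,0,-0.0257,0,-20.5,0],[0.0483,0,-0.0286,0,-24.5,0],[0.0573,0,-0.0308,0,-28.5,0]]' && python3 arc.py 34 38 42 46 50 54 58 61
```

```text
clock: 14.1
tcp_pos: [0.5602, 0.0199, 0.1178]
orientation: [-0.019, 0.739, 0.674, 0.02]
wrist_force: [0.0, 0.4, -2.0]
finger_gap: 0.0148
tip top board x -0.023936056296388616 z-deck 0.011571099884590574 lat 0.004860682389106823 e [84.79 36.72  0.12] F [ 0.   0.4 -2. ] [-0.14  0.34 -0.2   1.03  0.05  1.53]
34.0 [0.006, -0.0001, -0.0039] [-0.09, -2.68, -0.04]
38.0 [0.0135, -0.0001, -0.0092] [-0.09, -6.68, -0.04]
42.0 [0.0214, -0.0001, -0.0138] [-0.09, -10.68, -0.03]
46.0 [0.0297, -0.0002, -0.0179] [-0.1, -14.68, -0.03]
50.0 [0.0383, -0.0002, -0.0213] [-0.1, -18.68, -0.03]
54.0 [0.0471, -0.0002, -0.0241] [-0.1, -22.68, -0.03]
58.0 [0.0561, -0.0002, -0.0262] [-0.1, -26.68, -0.02]
61.0 [0.063, -0.0002, -0.0274] [-0.1, -29.68, -0.02]
```

```bash
python3 -m creep '[[0.006,0,-0.0039,0,-2.7,0],[0.0135,0,-0.0092,0,-6.7,0],[0.0214,0,-0.0138,0,-10.7,0],[0.0297,0,-0.0179,0,-14.7,0],[0.0383,0,-0.0213,0,-18.7,0],[0.0471,0,-0.0241,0,-22.7,0],[0.0561,0,-0.0262,0,-26.7,0],[0.063,0,-0.0274,0,-29.7,0]]' && python3 arc.py 64 67 70 73 76 79 82 84;  python3 -c "
from h import *
a,d=env.read_camera('top'); b,_=env.read_camera('side')
cv2.imwrite('pics/t5.png',np.hstack([cv2.resize(a[180:270,210:330],None,fx=3.3,fy=3.3,interpolation=2),cv2.resize(b[180:270,210:330],None,fx=3.3,fy=3.3,interpolation=2)]))"
```

```text
clock: 14.9
tcp_pos: [0.5661, 0.0817, 0.1486]
orientation: [0.154, 0.719, 0.657, -0.17]
wrist_force: [-0.3, -0.4, -1.8]
finger_gap: 0.0149
tip top board x -0.01862998812703854 z-deck 0.01819861549389573 lat 0.00476046895440532 e [84.98 66.37  0.19] F [-0.3 -0.4 -1.8] [ 0.23  0.49  0.02  1.26 -0.44  1.92]
64.0 [0.0051, -0.0002, -0.0039] [-0.05, -3.03, 0.08]
67.0 [0.011, -0.0002, -0.0077] [-0.04, -6.03, 0.08]
70.0 [0.0172, -0.0002, -0.0112] [-0.04, -9.03, 0.08]
73.0 [0.0236, -0.0002, -0.0144] [-0.04, -12.03, 0.08]
76.0 [0.0301, -0.0001, -0.0172] [-0.04, -15.03, 0.08]
79.0 [0.0369, -0.0001, -0.0197] [-0.04, -18.03, 0.08]
82.0 [0.0437, -0.0001, -0.0219] [-0.03, -21.03, 0.08]
84.0 [0.0484, -0.0001, -0.0231] [-0.03, -23.03, 0.08]
```

View pics/t5.png

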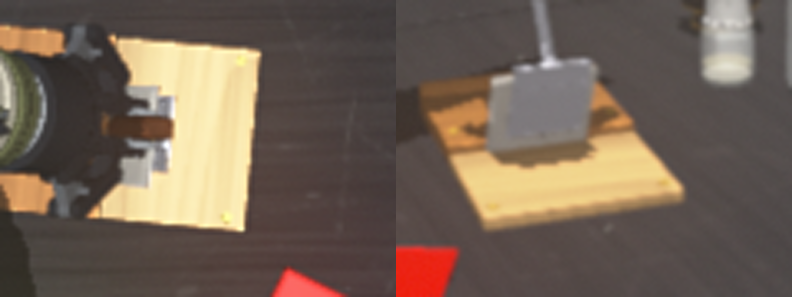

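The tile is standing against the blade at about 60°, with its lower edge at the step. I continue.

```bash
python3 -m creep '[[0.0051,0,-0.0039,0,-3,0],[0.011,0,-0.0077,0,-6,0],[0.0172,0,-0.0112,0,-9,0],[0.0236,0,-0.0144,0,-12,0],[0.0301,0,-0.0172,0,-15,0],[0.0369,0,-0.0197,0,-18,0],[0.0437,0,-0.0219,0,-21,0],[0.0484,0,-0.0231,0,-23,0]]' && python3 arc.py 85 87 89 90 91.5 93 94 95
```

```text
clock: 15.8
tcp_pos: [0.5712, 0.1341, 0.1471]
orientation: [0.281, 0.671, 0.612, -0.309]
wrist_force: [0.1, 0.3, -1.4]
finger_gap: 0.0148
tip top board x -0.013697080188881139 z-deck 0.019422648794494582 lat 0.004557070919410792 e [94.46 89.22  9.76] F [ 0.1  0.3 -1.4] [ 0.43  0.79  0.33  1.64 -0.72  2.3 ]
85.0 [0.0022, -0.0003, -0.0025] [-0.13, -1.17, 0.06]
87.0 [0.0062, -0.0003, -0.0053] [-0.13, -3.17, 0.06]
89.0 [0.0103, -0.0003, -0.008] [-0.13, -5.17, 0.07]
90.0 [0.0124, -0.0003, -0.0092] [-0.13, -6.17, 0.07]
91.5 [0.0154, -0.0003, -0.0109] [-0.13, -7.67, 0.07]
93.0 [0.0184, -0.0003, -0.0126] [-0.13, -9.17, 0.07]
94.0 [0.0205, -0.0003, -0.0136] [-0.13, -10.17, 0.07]
95.0 [0.0226, -0.0003, -0.0146] [-0.13, -11.17, 0.07]
```

```bash
python3 -m creep '[[0.0022,0,-0.0025,0,-1.2,0],[0.0062,0,-0.0053,0,-3.2,0],[0.0103,0,-0.008,0,-5.2,0],[0.0124,0,-0.0092,0,-6.2,0],[0.0154,0,-0.0109,0,-7.7,0],[0.0184,0,-0.0126,0,-9.2,0],[0.0205,0,-0.0136,0,-10.2,0],[0.0226,0,-0.0146,0,-11.2,0]]' && python3 arc.py 96 97 98 99 100 101 102 103;  python3 -c "
from h import *
a,d=env.read_camera('top'); b,_=env.read_camera('side')
cv2.imwrite('pics/t6.png',np.hstack([cv2.resize(a[180:270,210:330],None,fx=3.3,fy=3.3,interpolation=2),cv2.resize(b[180:270,210:330],None,fx=3.3,fy=3.3,interpolation=2)]))"
```

```text
clock: 16.6
tcp_pos: [0.574, 0.1596, 0.1403]
orientation: [0.339, 0.638, 0.582, -0.373]
wrist_force: [0.8, -0.4, -1.5]
finger_gap: 0.0148
tip top board x -0.010078991045877521 z-deck 0.020666830727322283 lat 0.004018894977041896 e [-95.61  79.6  179.69] F [ 0.8 -0.4 -1.5] [ 0.5   0.99  0.53  1.9  -0.81  2.51]
96.0 [0.0026, -0.0002, -0.0011] [-0.08, -1.0, 0.02]
97.0 [0.0045, -0.0002, -0.0024] [-0.08, -2.0, 0.02]
98.0 [0.0064, -0.0002, -0.0037] [-0.08, -3.0, 0.02]
99.0 [0.0083, -0.0002, -0.0049] [-0.08, -4.0, 0.02]
100.0 [0.0103, -0.0002, -0.0061] [-0.08, -5.0, 0.02]
101.0 [0.0123, -0.0002, -0.0073] [-0.08, -6.0, 0.02]
102.0 [0.0143, -0.0002, -0.0084] [-0.08, -7.0, 0.02]
103.0 [0.0163, -0.0002, -0.0095] [-0.08, -8.0, 0.02]
```

View pics/t6.png

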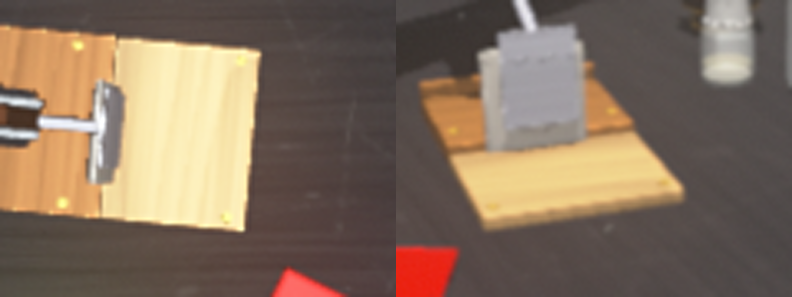

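The tile is upright at the step with the blade behind it. I push gently past upright.

```bash
python3 -m creep '[[0.0026,0,-0.0011,0,-1,0],[0.0045,0,-0.0024,0,-2,0],[0.0064,0,-0.0037,0,-3,0],[0.0083,0,-0.0049,0,-4,0],[0.0103,0,-0.0061,0,-5,0],[0.0123,0,-0.0073,0,-6,0],[0.0143,0,-0.0084,0,-7,0],[0.0163,0,-0.0095,0,-8,0]]' && python3 arc.py 104 105 106 107 108 109;  python3 -c "
from h import *
a,d=env.read_camera('top'); b,_=env.read_camera('side')
cv2.imwrite('pics/t7.png',np.hstack([cv2.resize(a[180:270,210:330],None,fx=3.3,fy=3.3,interpolation=2),cv2.resize(b[180:270,210:330],None,fx=3.3,fy=3.3,interpolation=2)]))
s,r,o,e,S=where(); print((r.inv().apply([-.0912,-.9958,0])))
m=(a.min(2)>120).astype(np.uint8); print('white px over high deck',m[195:245,200:248].sum())"
```

```text
clock: 17.5
tcp_pos: [0.5753, 0.1762, 0.1304]
orientation: [0.379, 0.61, 0.557, -0.417]
wrist_force: [-0.2, -0.7, -1.9]
finger_gap: 0.0146
tip top board x -0.00811304557839293 z-deck 0.019253665520446994 lat 0.004200465702110928 e [-95.51  71.53 179.73] F [-0.2 -0.7 -1.9] [ 0.54  1.15  0.7   2.11 -0.85  2.68]
104.0 [0.0014, -0.0002, -0.001] [-0.05, -0.93, 0.07]
105.0 [0.0033, -0.0002, -0.0023] [-0.05, -1.93, 0.07]
106.0 [0.0052, -0.0002, -0.0035] [-0.05, -2.93, 0.07]
107.0 [0.0072, -0.0002, -0.0047] [-0.05, -3.93, 0.07]
108.0 [0.0092, -0.0002, -0.0059] [-0.04, -4.93, 0.07]
109.0 [0.0111, -0.0002, -0.007] [-0.04, -5.93, 0.08]
[-3.64513285e-01  2.91923809e-05  9.31163329e-01]
white px over high deck 1145
```

View pics/t7.png

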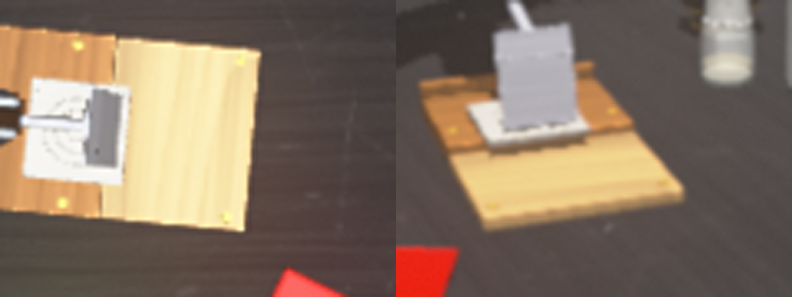

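The tile lies face down on the high deck with its rings showing, but it overhangs the step by about 10 mm (crop x 112 to 128). I will lift away and level the blade, then nudge the tile fully on by its rim.

```bash
cat > tp.py <<'E'
import sys
from h import *
# rows for tip (board x mm, height over low deck mm, pitch deg) triples
S0=np.array([.5735,.117]); a=np.radians(84.76); bx=np.array([np.cos(a),np.sin(a)]); DECK=.0111
s,r,o,e,S=where(); p=s['tcp_pos']; TB=np.array([.075,0,.0053]); t=o+S.apply(TB)
by=np.array([-bx[1],bx[0]]); lat=(t[:2]-S0)@by
print('tip bot board x',(t[:2]-S0)@bx,'z-deck',t[2]-DECK,'lat',lat,'e',e.round(2),'F',s['wrist_force'].round(1),s['joint_pos'].round(2))
for g in sys.argv[1:]:
    x,z,f=map(float,g.split(',')); q=np.r_[S0+x/1e3*bx+.0045*by,DECK+z/1e3]
    print(g,*rel(p,r,*tgt(q,84.76,f,about=TB)))
E
python3 tp.py -25,30,108 -45,50,104 -55,60,96 -60,60,88 -60,60,80 -60,60,72 -60,60,64 -60,60,56
```

```text
tip bot board x -0.009949147617029195 z-deck 0.01884424327340352 lat 0.004652681862702599 e [-95.79  71.51 179.42] F [-0.6 -0.1 -1.7] [ 0.54  1.15  0.7   2.11 -0.85  2.68]
-25,30,108 [-0.0167, -0.0002, 0.0105] [-0.06, 0.49, 0.17]
-45,50,104 [-0.0495, -0.0003, 0.0269] [-0.07, 4.49, 0.17]
-55,60,96 [-0.0749, -0.0003, 0.0439] [-0.08, 12.49, 0.16]
-60,60,88 [-0.0875, -0.0004, 0.0615] [-0.09, 20.49, 0.16]
-60,60,80 [-0.0964, -0.0004, 0.0759] [-0.11, 28.49, 0.15]
-60,60,72 [-0.1032, -0.0004, 0.0914] [-0.12, 36.49, 0.15]
-60,60,64 [-0.1078, -0.0004, 0.1076] [-0.13, 44.49, 0.14]
-60,60,56 [-0.11, -0.0004, 0.1244] [-0.14, 52.49, 0.13]
```

```bash
python3 -m creep '[[-0.0167,0,0.0105,0,0.5,0],[-0.0495,0,0.0269,0,4.5,0],[-0.0749,0,0.0439,0,12.5,0],[-0.0875,0,0.0615,0,20.5,0],[-0.0964,0,0.0759,0,28.5,0],[-0.1032,0,0.0914,0,36.5,0],[-0.1078,0,0.1076,0,44.5,0],[-0.11,0,0.1244,0,52.5,0]]' && python3 tp.py -55,50,48 -50,45,40 -45,40,32 -40,35,24 -35,28,16 -32,22,9 -30,15,8 -30,11,8; python3 -c "
from h import *
a,d=env.read_camera('top'); cv2.imwrite('pics/top8.png',a); 
M=(a.min(2)>120).astype(np.uint8); w=np.zeros_like(M); w[185:255,205:262]=1; m=big(M*w>0)
c=max(cv2.findContours(m.astype(np.uint8),0,2)[0],key=len)[:,0]; P=ray('top',c,.0111+.0145)[:,:2]*1000
r=cv2.minAreaRect(P.astype(np.float32)); print(r,cv2.boxPoints(r).round(1).tolist())
z=dep('top',pix(m),d); print('z',np.percentile(z[:,2],[5,50,95]), np.linalg.lstsq(np.c_[z[:,:2],np.ones(len(z))],z[:,2],rcond=None)[0])
S0=np.array([.5735,.117]); q=np.radians(84.76); print('corners board x',((cv2.boxPoints(r)/1000-S0)@[np.cos(q),np.sin(q)]).round(4))"
```

```text
clock: 18.4
tcp_pos: [0.5614, 0.0202, 0.1898]
orientation: [0.093, 0.732, 0.668, -0.1]
wrist_force: [-0.6, -0.5, -1.6]
finger_gap: 0.0146
tip bot board x -0.059922020734454566 z-deck 0.063651932149925 lat 0.003240847183217221 e [84.49 55.56 -0.38] F [-0.6 -0.5 -1.6] [ 0.04  0.34 -0.04  1.22 -0.27  1.7 ]
-55,50,48 [-0.0042, -0.0009, 0.0215] [0.22, 7.56, -0.01]
-50,45,40 [-0.0099, -0.001, 0.037] [0.22, 15.56, 0.01]
-45,40,32 [-0.0138, -0.0011, 0.054] [0.22, 23.56, 0.03]
-40,35,24 [-0.0158, -0.0011, 0.0723] [0.21, 31.56, 0.04]
-35,28,16 [-0.015, -0.0012, 0.0935] [0.21, 39.56, 0.06]
-32,22,9 [-0.0139, -0.0013, 0.1129] [0.21, 46.56, 0.07]
-30,15,8 [-0.0104, -0.0013, 0.1212] [0.21, 47.56, 0.07]
-30,11,8 [-0.0093, -0.0013, 0.125] [0.21, 47.56, 0.07]
((569.7843017578125, 146.07041931152344), (142.85984802246094, 185.82269287109375), 89.586181640625) [[476.3999938964844, 75.30000305175781], [662.2000122070312, 74.0], [663.2000122070312, 216.8000030517578], [477.3999938964844, 218.1999969482422]]
z [0.65849521 0.66977799 0.67550065] [-0.2047651  -0.31719493  0.80790935]
corners board x [-0.0504 -0.0348  0.1076  0.092 ]
```

```bash
python3 -m creep '[[-0.0042,0,0.0215,0,7.5,0],[-0.0099,-0.0005,0.037,0,15.5,0],[-0.0138,-0.001,0.054,0,23.5,0],[-0.0158,-0.001,0.0723,0,31.5,0],[-0.015,-0.001,0.0935,0,39.5,0],[-0.0139,-0.0013,0.1129,0.2,46.5,0],[-0.0104,-0.0013,0.1212,0.2,47.5,0],[-0.0093,-0.0013,0.125,0.2,47.5,0]]' && python3 tp.py -25,11,8 -10,11,8 3,11,8 4,11,8; python3 -c "
from h import *
a,d=env.read_camera('top'); cv2.imwrite('pics/top9.png',a); 
f=lambda u:np.array(u)/3.3+[210-.35,180-.35]
S0=np.array([.5735,.117]); q=np.radians(84.76); P=ray('top',f([(128,87),(122,183),(33,79),(24,177)]),.0256)[:,:2]; print('t7 corners board x',(P-S0)@[np.cos(q),np.sin(q)],'y',(P-S0)@[-np.sin(q),np.cos(q)])
b,_=env.read_camera('side')
cv2.imwrite('pics/t9.png',np.hstack([cv2.resize(a[180:270,210:330],None,fx=3.3,fy=3.3,interpolation=2),cv2.resize(b[180:270,210:330],None,fx=3.3,fy=3.3,interpolation=2)]))"
```

```text
clock: 19.25
tcp_pos: [0.5545, -0.0232, 0.0681]
orientation: [-0.186, 0.712, 0.647, 0.197]
wrist_force: [0.6, 0.2, -1.5]
finger_gap: 0.0148
tip bot board x -0.03141623992693907 z-deck 0.006318109352596133 lat 0.0068315207759975585 e [84.73  8.42  0.53] F [ 0.6  0.2 -1.5] [-0.46  0.5  -0.21  1.08  0.51  1.15]
-25,11,8 [0.0072, 0.002, -0.0002] [-0.39, 0.42, -0.37]
-10,11,8 [0.02, 0.002, 0.0077] [-0.39, 0.42, -0.37]
3,11,8 [0.0311, 0.002, 0.0144] [-0.39, 0.42, -0.37]
4,11,8 [0.0319, 0.002, 0.015] [-0.39, 0.42, -0.37]
t7 corners board x [-0.01389367 -0.01574905  0.06378239  0.06380453] y [-0.03316317  0.04515431 -0.03335426  0.04666055]
```

View pics/t9.png

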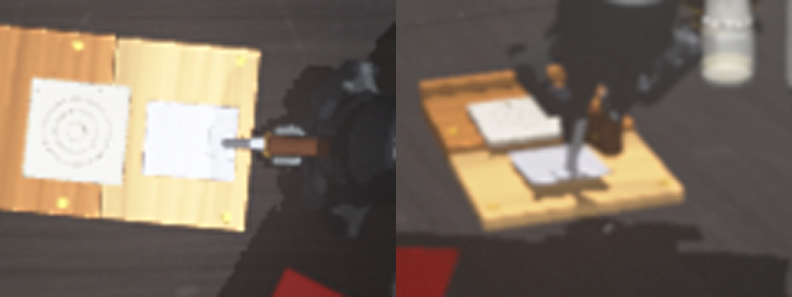

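The tile is flat with its rings up, and its near edge is at board x of about -15 mm. The blade tip is about 13 mm short of it. I settle at the right height first.

```bash
python3 -m creep '[[0,0,0,0,0,0],[0,0,0,0,0,0],[0,0,0,0,0,0],[0,0,0,0,0,0],[0,0,0,0,0,0],[0,0,0,0,0,0],[0,0,0,0,0,0],[0,0,0,0,0,0]]' && python3 tp.py -25,11,8 -10,11,8 3,11,8
```

```text
clock: 20.15
tcp_pos: [0.5556, -0.0226, 0.0698]
orientation: [-0.185, 0.711, 0.648, 0.199]
wrist_force: [0.6, 0.5, -2.0]
finger_gap: 0.0145
tip bot board x -0.030655741147080764 z-deck 0.00803116821874258 lat 0.005743987095387173 e [84.8   8.38  0.29] F [ 0.6  0.5 -2. ] [-0.46  0.5  -0.21  1.08  0.51  1.15]
-25,11,8 [0.0057, 0.001, 0.0009] [-0.24, 0.38, -0.15]
-10,11,8 [0.0185, 0.001, 0.0087] [-0.24, 0.38, -0.15]
3,11,8 [0.0296, 0.001, 0.0155] [-0.24, 0.38, -0.15]
```

```bash
python3 -m creep '[[0.002,0,0.0003,0,0,0],[0.004,0.001,0.0006,0,0.2,0],[0.0057,0.001,0.0009,0,0.4,0],[0.0057,0.001,0.0009,0,0.4,0],[0.0057,0.001,0.0009,0,0.4,0],[0.0057,0.001,0.0009,0,0.4,0],[0.0057,0.001,0.0009,0,0.4,0],[0.0057,0.001,0.0009,0,0.4,0]]' && python3 tp.py -25,11,8 -10,11,8 3,11,8
```

```text
clock: 20.95
tcp_pos: [0.5571, -0.0173, 0.072]
orientation: [-0.187, 0.711, 0.648, 0.201]
wrist_force: [0.4, -0.1, -1.3]
finger_gap: 0.0144
tip bot board x -0.02494528548620798 z-deck 0.011044910192564374 lat 0.004738229594335397 e [84.8   7.99  0.28] F [ 0.4 -0.1 -1.3] [-0.45  0.5  -0.21  1.08  0.52  1.15]
-25,11,8 [-0.0, -0.0, -0.0] [-0.24, -0.01, -0.15]
-10,11,8 [0.0127, -0.0, 0.0079] [-0.24, -0.01, -0.15]
3,11,8 [0.0237, -0.0, 0.0148] [-0.24, -0.01, -0.15]
```

```bash
python3 -m creep '[[0.002,0,0.0013,0,0,0],[0.0051,0,0.0032,0,0,0],[0.0085,0,0.0053,0,0,0],[0.0115,0,0.0072,0,0,0],[0.0145,0,0.009,0,0,0],[0.0175,0,0.0109,0,0,0],[0.02,0,0.0125,0,0,0],[0.0217,0,0.0135,0,0,0]]' && python3 tp.py 3,11,8; python3 -c "
from h import *
a,d=env.read_camera('top'); b,_=env.read_camera('side')
cv2.imwrite('pics/t10.png',np.hstack([cv2.resize(a[180:270,210:330],None,fx=3.3,fy=3.3,interpolation=2),cv2.resize(b[180:270,210:330],None,fx=3.3,fy=3.3,interpolation=2)]))
c=a[180:270,210:260].astype(int); 
for row in (40,46,52): print(c[row].min(1).tolist())"
```

```text
clock: 21.75
tcp_pos: [0.5594, 0.0085, 0.072]
orientation: [-0.187, 0.711, 0.648, 0.201]
wrist_force: [0.4, 0.4, -1.5]
finger_gap: 0.0142
tip bot board x 0.0010058016488549318 z-deck 0.011053638810138244 lat 0.004845269285538244 e [84.82  7.98  0.28] F [ 0.4  0.4 -1.5] [-0.41  0.49 -0.23  1.05  0.52  1.2 ]
3,11,8 [0.0017, 0.0001, 0.0011] [-0.25, -0.02, -0.13]
[103, 159, 242, 244, 243, 240, 226, 230, 242, 240, 229, 238, 243, 242, 239, 241, 243, 242, 238, 232, 242, 242, 236, 228, 242, 240, 227, 238, 243, 243, 242, 241, 242, 248, 249, 248, 248, 247, 249, 249, 249, 249, 249, 250, 249, 249, 250, 249, 250, 251]
[122, 199, 244, 244, 243, 244, 244, 243, 241, 234, 229, 241, 243, 243, 243, 240, 230, 231, 242, 244, 243, 243, 236, 230, 240, 244, 244, 244, 244, 244, 237, 226, 248, 249, 249, 249, 248, 248, 249, 249, 249, 249, 250, 250, 249, 249, 250, 250, 250, 251]
[155, 240, 240, 239, 242, 241, 242, 244, 243, 243, 244, 243, 243, 243, 243, 243, 243, 243, 243, 243, 244, 243, 244, 243, 244, 244, 243, 243, 243, 244, 234, 131, 158, 164, 161, 162, 159, 160, 166, 173, 181, 191, 193, 190, 173, 179, 188, 195, 190, 221]
```

```bash
python3 -m creep '[[0.0013,0,0.0008,0,0,0],[0.0026,0,0.0016,0,0,0],[0.0026,0,0.0016,0,0,0],[-0.004,0,-0.003,0,0,0],[-0.0255,0,-0.016,0,0,0],[-0.05,0,-0.035,0,0,0],[-0.07,0,-0.055,0,0,0],[-0.085,0,-0.07,0,0,0]]' && python3 tp.py && python3 - <<'E'
from h import *
print(plan([.545,-.14,.03],84.76,0)); print(plan([.545,-.14,.004],84.76,0))
E
```

```text
clock: 22.65
tcp_pos: [0.5495, -0.1028, 0.0868]
orientation: [-0.186, 0.711, 0.647, 0.201]
wrist_force: [-0.4, -0.2, -0.8]
finger_gap: 0.0146
tip bot board x -0.11077004731910903 z-deck 0.02576140403789841 lat 0.004320006580340394 e [84.73  8.    0.26] F [-0.4 -0.2 -0.8] [-0.59  0.55 -0.09  1.22  0.48  1.01]
([-0.076, -0.0005, -0.0267], [-0.17, 8.0, -0.2])
([-0.0897, -0.0004, -0.0047], [-0.17, 8.0, -0.2])
```

```bash
python3 -m creep '[[-0.02,0,-0.008,0,2,0],[-0.045,0,-0.018,0,5,0],[-0.065,0,-0.024,0,7,0],[-0.076,0,-0.0267,-0.2,8,-0.2],[-0.083,0,-0.016,-0.2,8,-0.2],[-0.0876,0,-0.008,-0.2,8,-0.2],[-0.0897,0,-0.0047,-0.2,8,-0.2],[-0.0897,0,-0.0047,-0.2,8,-0.2]]' && python3 -m creep '[[0,0,0,0,0,0],[0,0,0,0,0,0],[0,0,0,0,0,0],[0,0,0,0,0,0],[0,0,0,0,0,0],[0,0,0,0,0,0],[0,0,0,0,0,0],[0,0,0,0,0,0]]' && python3 st.py; python3 -c "
from h import *
print(plan([.545,-.14,.0],84.76,0))"
```

```text
clock: 23.45
tcp_pos: [0.5418, -0.177, 0.0428]
orientation: [-0.231, 0.694, 0.634, 0.252]
wrist_force: [-0.4, -0.7, -1.2]
finger_gap: 0.0147
clock: 24.25
tcp_pos: [0.5421, -0.1789, 0.0431]
orientation: [-0.23, 0.694, 0.634, 0.252]
wrist_force: [-0.1, 0.9, -2.2]
finger_gap: 0.0147
F [-0.1  0.9 -2.2] M [-0.82  0.04 -0.05] o [ 0.5455 -0.1378  0.0038] e [ 8.48e+01 -2.00e-02 -0.00e+00] tip0 [ 0.5522 -0.0631  0.0091] down1mm [-0.00064 -0.       0.00077]
([-0.0041, -0.0003, 0.0015], [-0.03, -0.02, 0.03])
```

```bash
python3 -m creep '[[-0.0006,0,0.0008,0,0,0],[-0.0012,0,0.0015,0,0,0],[-0.0018,0,0.0022,0,0,0],[-0.0024,0,0.0029,0,0,0],[-0.0024,0,0.0029,0,0,0],[-0.0024,0,0.0029,0,0,0],[-0.0024,0,0.0029,0,0,0],[-0.0024,0,0.0029,0,0,0]]' && python3 st.py
```

```text
clock: 25.05
tcp_pos: [0.5422, -0.1788, 0.0395]
orientation: [-0.23, 0.694, 0.634, 0.252]
wrist_force: [0.2, 0.0, -1.1]
finger_gap: 0.0148
F [ 0.2  0.  -1.1] M [-0.75  0.1  -0.01] o [ 5.455e-01 -1.378e-01  1.000e-04] e [ 8.481e+01 -2.000e-02 -0.000e+00] tip0 [ 0.5523 -0.0631  0.0054] down1mm [-0.00064 -0.       0.00077]
```

```bash
python3 -m creep '[[-0.0003,0,0.0004,0,0,0],[-0.0006,0,0.0007,0,0,0],[-0.0006,0,0.0007,0,0,0],[-0.0006,0,0.0007,0,0,0],[-0.0006,0,0.0007,0,0,0],[-0.0006,0,0.0007,0,0,0],[-0.0006,0,0.0007,0,0,0],[-0.0006,0,0.0007,0,0,0]]' && python3 st.py
```

```text
clock: 25.85
tcp_pos: [0.5422, -0.179, 0.0392]
orientation: [-0.23, 0.694, 0.634, 0.252]
wrist_force: [-2.3, -1.8, 6.5]
finger_gap: 0.0147
F [-2.3 -1.8  6.5] M [0.01 0.36 0.3 ] o [ 5.455e-01 -1.379e-01 -2.000e-04] e [ 8.478e+01 -3.000e-02 -2.000e-02] tip0 [ 0.5523 -0.0632  0.0052] down1mm [-0.00064 -0.       0.00077]
```

```bash
python3 -m creep '[[0.0003,0,-0.0004,0,0,0],[0.0003,0,-0.0004,0,0,0],[0.0003,0,-0.0004,0,0,0],[0.0003,0,-0.0004,0,0,0],[0.0003,0,-0.0004,0,0,0],[0.0003,0,-0.0004,0,0,0],[0.0003,0,-0.0004,0,0,0],[0.0003,0,-0.0004,0,0,0]]' && python3 -m creep '[[0,0,0,0,0,0],[0,0,0,0,0,0],[0,0,0,0,0,0],[0,0,0,0,0,0],[0,0,0,0,0,0],[0,0,0,0,0,0],[0,0,0,0,0,0],[0,0,0,0,0,0]]' 0.06 20 && python3 -m creep '[[0,0,-0.005,0,0,0],[0,0,-0.02,0,0,0],[0,0,-0.04,0,0,0],[0,0,-0.065,0,0,0],[0,0,-0.095,0,0,0],[0,0,-0.125,0,0,0],[0,0,-0.15,0,0,0],[0,0,-0.16,0,0,0]]' && python3 -c "
from h import *
s,r=tcp(); print(r.inv().apply([0,-.08,.12]),s['joint_pos'].round(2))"
```

```text
clock: 26.65
tcp_pos: [0.5422, -0.1789, 0.0392]
orientation: [-0.23, 0.694, 0.634, 0.252]
wrist_force: [-2.5, -1.9, 5.5]
finger_gap: 0.0146
clock: 27.45
tcp_pos: [0.5422, -0.1789, 0.039]
orientation: [-0.23, 0.694, 0.634, 0.252]
wrist_force: [-0.4, 0.2, 0.1]
finger_gap: 0.0603
clock: 28.25
tcp_pos: [0.5331, -0.2832, 0.1637]
orientation: [-0.228, 0.695, 0.634, 0.252]
wrist_force: [0.3, -0.6, -0.9]
finger_gap: 0.0598
[ 0.01547921  0.00767411 -0.14318346] [-0.86  0.77  0.42  1.74  0.48  0.67]
```

```bash
python3 -m creep '[[0,0,-0.02,0,0,0],[0.005,0,-0.05,0,0,0],[0.01,0,-0.08,0,0,0],[0.015,0,-0.1,0,0,0],[0.015,0,-0.1,0,0,0],[0.015,0,-0.1,0,0,0],[0.015,0,-0.1,0,0,0],[0.015,0,-0.1,0,0,0]]' && python3 -c "
from h import *
a,d=env.read_camera('top'); b,_=env.read_camera('side')
cv2.imwrite('pics/t11.png',np.vstack([cv2.resize(a[100:300,140:440],None,fx=2,fy=2,interpolation=2)[:300] if 0 else np.hstack([cv2.resize(a[180:270,190:390],None,fx=2.6,fy=2.6,interpolation=2),np.zeros((234,80,3),np.uint8)]),cv2.resize(b[150:320,150:400],(600,366),interpolation=2)[:350]]))
c=a[180:270,190:262]; H,S,V=cv2.split(cv2.cvtColor(c,cv2.COLOR_BGR2HSV)); m=np.zeros(a.shape[:2],bool); m[180:270,190:262]=(S<60)&(V>120); m=big(m)
C=max(cv2.findContours(m.astype(np.uint8),0,2)[0],key=len)[:,0]; P=ray('top',C,.0256)[:,:2]*1000
r=cv2.minAreaRect(P.astype(np.float32)); print(r)
S0=np.array([.5735,.117]); q=np.radians(84.76); B=cv2.boxPoints(r)/1000-S0; print('board x',(B@[np.cos(q),np.sin(q)]).round(4),'y',(B@[-np.sin(q),np.cos(q)]).round(4))
z=dep('top',pix(m),d); print('z',np.percentile(z[:,2],[5,50,95]), np.linalg.lstsq(np.c_[z[:,:2]-z[:,:2].mean(0),np.ones(len(z))],z[:,2],rcond=None)[0])
m=np.zeros(a.shape[:2],bool); w=a[200:260,300:352].min(2)>120; m[200:260,300:352]=w; 
print('blade',cv2.minAreaRect((ray('top',pix(big(m)),.004)[:,:2]*1000).astype(np.float32)))
"
```

```text
clock: 29.05
tcp_pos: [0.528, -0.3325, 0.247]
orientation: [-0.231, 0.694, 0.634, 0.252]
wrist_force: [0.3, 0.2, 0.1]
finger_gap: 0.06
((570.8033447265625, 161.9586639404297), (81.12418365478516, 80.4194564819336), 84.66931915283203)
board x [0.004  0.0039 0.085  0.0852] y [ 0.0471 -0.0334 -0.0335  0.0469]
z [0.02488347 0.02838384 0.03163588] [-0.27593891 -0.93236607  0.03292584]
blade ((548.1656494140625, -118.21034240722656), (114.78158569335938, 63.970680236816406), 84.96054077148438)
```

View pics/t11.png

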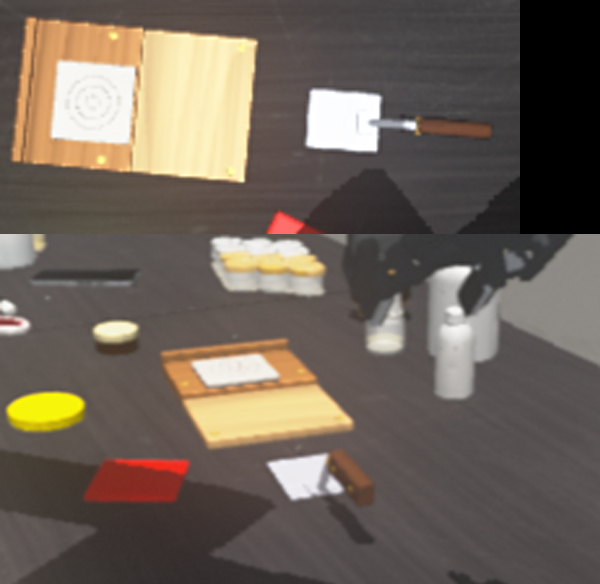

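The tile lies face down (rings up), wholly on the high deck at top px (93,102). The spatula stands on its blade beside the board at (345,122), and the flask, vial, jar and red tile look untouched.

```bash
python3 -c "
from workcell import env
print(env.hand_in(), env.get_state()['clock'])"
```

```text
the job is handed in; nothing more can be done
the job is handed in; nothing more can be done
```

I flipped the tile face down onto the high deck, set the spatula down standing on its blade on the table beside the board, and handed the job in at about 29 s.

**How it went:**
- **Bend:** touching the blade tip on the table gave a bend of about 5 mm, which set the angle for going under the tile.
- **Flip:** I worked the blade about 60 mm under the tile and levered it over the step. It tipped the last part by itself.
- **Nudge:** the tile first landed overhanging the step by about 15 mm, so I pushed it fully onto the high deck with the blade tip against its edge.

**Last checks:**
- **Tile:** the final pictures show its rings facing up. It lies at board x of about 4 to 85 mm, and its median height (28 mm) matches a flat tile.
- **Flatness:** my depth plane fit came out with an implausible slope. I put that down to stray depth readings and did not repeat it. The height spread and both pictures look flat.
- **Spatula:** it stands upright with its tip about 60 mm from the board.
- **Forces:** the readings I took at the end of each move stayed under about 8 N on the table and under about 5 N on board and tile.
- **Bystanders:** the flask, vial, jar and red look-alike appear unmoved. I judged this by eye, not by measurement.

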